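# Crack open the stuck brush box

## Robot

A 7-joint arm with a two-finger parallel gripper is mounted at the origin on the work surface. World frame = base frame: x ahead of the robot, y to its left, z up, the work surface at z = 0. Lengths are in m, angles in degrees, forces in N, time in s.
With the tool pointing down it reaches from about 0.425 to 0.875 m from the base axis. Payload 4.7 kg.
Tool frame: the origin (TCP) lies midway between the tips of the shut fingers; the grasp point (between the pads) lies 19 mm behind it; z points along the fingers, y is the line along which they close (so a half turn about z gives the same grasp; the last joint's range is limited). The gripper opens to 87 mm and grips with 3 to 60 N. Pads are 19 mm wide; open, the fingers measure 117 mm over their backs; the gripper's body (75 mm by 190 mm) begins 51 mm behind the grasp point.
Start: joints at [77.069, 18.392, -4.016, 83.108, 1.295, 78.541, -3.26], TCP at [0.154, -0.631, 0.223] pointing down, gripper open.
Joint ranges: [-163.93, 163.93], [-17.29, 119.83], [-79.2, 71.16], [3.27, 140.29], [-89.18, 269.18], [5.43, 117.66], [-154.24, 154.24]. Speed limits (degrees/s): [147.25, 147.25, 180, 180, 180, 180, 180].

## Interface

Orientations are given as [roll, pitch, yaw] about the fixed x, y, z axes, in that order (R = Rz(yaw) Ry(pitch) Rx(roll)).
In Python, from cell import env gives the robot as it stands.
- The arm moves only by the tool step_arm, never from a script. Its argument "moves" is a list of rows, each an object with "dp": the shift along the tool's x, y, z in mm, a list of three; "dr": the turn, a rotation vector about the tool's x, y, z in rad, a list of three; "fingers": the closure, from 0 (fully open) to 1 (shut). In form: [{"dp": [dx, dy, dz], "dr": [ax, ay, az], "fingers": fingers}, ...]. A call has exactly 5 rows; each row shifts and turns the commanded pose from where the row before left it, along the tool's axes as they then stand; what a row does not reach is not made up. A row lasts 1/8 s, in which the tool goes at most 62.5 mm and 10.7 degrees, less where a joint would pass 70% of its speed; a pose out of reach is approached as far as the arm can. A call with a gripper value outside its range is refused whole. The fingers move at their own pace and stop on an object; "squeeze" is the grip in N (left out, the last holds). Time passes only in rows, so rows that do not move let the fingers close, or fill a call up. It gives the time, the measured TCP pose, the force, the opening and the grip force at its end, in the units of the state.
- env.get_obs(): the state, without advancing time (a new reading comes with each control period).
- env.read_camera(name): name is "scene" or "top"; returns the picture (384x512x3 uint8, red, green, blue); there is no depth.
- env.camera_model(name): a dict with "fx", "fy", "cx", "cy" (pixels), "k1" (the pictures are not rectified: a ray, as slopes to the right and down, at radius r is drawn at 1 + k1 r^2 times it, then the intrinsics apply), "R" (3x3) and "t" (3): a world point X has camera coordinates R X + t. Camera axes: x right, y down, z forward; pixel columns grow to the right and rows downward; lengths in m; the calibration is good to about 2 mm. A picture is of the moment at which its call begins. camera_model takes no time and is no camera call.
- env.sign_off(): hands the job in; it is judged then, once.
The state is a dict: "time_s": time; "qpos": joint angles; "joint_velocities": joint speeds; "effort": joint torques, N m; "tool_pos": TCP position; "tool_rot": TCP orientation; "force": force on the tool from outside, world axes, zero at the start; "wrist_torque": the same for the moment, N m; "grip_width": finger opening in m; "grasp_force": force on a finger pad.
Only numpy, scipy, OpenCV 4.12 (cv2) and the standard library are available. Lean on these libraries where they do the work, as an engineer would, in place of code of your own. Each camera call takes 0.05 s, during which the arm holds its last target. There are 200 camera calls.

## Task

The sanding drum standing on the lid of the metal brush box is in the way: lay it gently on its side in the plywood cradle, let go of it there, and leave everything else on the bench alone. Then take the black grip of the lid, pull the lid free of its sticky seal without letting it fly wide open, and hold it slightly ajar, with the grip about 4 cm higher than when shut, to let the fumes out. Finish while still holding the lid ajar with the gripper; it falls shut if let go.

Things in the scene. Friction and masses are not known exactly. Their poses are not given: they have to be found in the camera images.
- drum: sanding drum: plain reddish-brown cylinder, 46 mm in diameter, 100 mm long, about 0.35 kg, loose; it starts standing upright on the box's lid. Origin at the centre of one end face (the lower one at the start), z along its axis to the other end; the two ends are alike, either may point either way in the cradle
- drum_center (a point): the middle of the drum, on its axis, 50 mm from each end
- cradle: fixed plywood cradle, base 150 x 85 x 12 mm, long along x. Two 45-degree V saddles (10 mm thick, 38 mm either side of the middle, tops 46 mm above the bench) carry the drum lying along x; the 66 mm between them is free for fingers down to the base. Low end stops (10 mm thick, tops at 36 mm) stand 122 mm apart. Origin under its middle, z up
- cradle_seat (a point): where the drum's middle lies when the drum rests in both saddles: midway between the saddles, 48.5 mm above the bench
- pot: grey metal brush box, fixed to the bench, 170 (x) x 150 (y) x 100 mm high, closed by a lid whose flat top is 112 mm above the bench. Origin under its middle on the bench, z up; its x axis points from the grip side (which faces the robot roughly) to the hinge side
- lid_grip (a point): middle of the black block-shaped grip on the lid: 16 mm thick along the box's x, 28 mm wide along the box's y, standing 34 mm above the lid's top; this point is 132 mm above the bench when shut, 20 mm above the lid's top, 160 mm from the hinge axis toward the robot; rides on the lid
- lid_hinge (a point): middle of the lid's hinge axis, which is level and runs along the box's y axis, 100 mm above the bench, 85 mm from the box's middle along its +x
- lid (a joint): opening angle of the lid (rad): 0 shut, grows as the grip side rises; stop at 0.5. The grip is 40 mm higher at about 0.25. The seal resists with 13 to 15 N (upward, at the grip) until 0.04 rad, then lets go abruptly: 4 N at 0.08, 2.5 N at 0.25, always pulling shut; the lid (0.3 kg) falls shut when let go
- polish: flat round shoe-polish tin, 64 mm wide, 26 mm high; origin under its centre; a bystander
- heel: black rubber heel piece, about 80 x 55 x 14 mm, lying flat; origin under it; a bystander
- hammer: hammer lying at the far side, 240 mm long; a bystander
- solvent: upright bottle, 60 mm wide, 150 mm high, with a white cap; a bystander
- brush: brush lying on the table at one side; a bystander
- last: wooden shoe last (foot form), about 190 mm long, 70 mm high; a bystander
Not all that is in view belongs to the job. What is shaped like the cradle but green is not meant.

How it is judged (in metres and radians):
On the way, in this order (a step that is already met when the one before it is completed fails the run):
1. the drum lies in the cradle, let go, with the lid still shut (horizontal distance between drum_center and cradle_seat below 0.016 m and z of drum_center in the frame of cradle_seat between -0.006 and 0.006 m and angle between the z axis of drum and the x axis of cradle, either way round below 0.12 rad and linear speed of drum below 0.03 m/s and contact force between the fingers and drum below 0.1 N and value of joint lid below 0.06 rad), for 0.2 s.
2. the lid has come free of its seal, held by the gripper (value of joint lid above 0.13 rad and contact force between the fingers and pot above 1 N), for 0.05 s.
At the end, for the whole second after the job is handed in: Drum at rest in both saddles, untouched: middle within 16 mm (level) and 6 mm (height) of the seat, axis within 0.12 rad of the cradle's. Lid still at 0.18 to 0.33 rad (grip 29 to 52 mm up), carried by the fingers alone (over 1 N) (horizontal distance between drum_center and cradle_seat below 0.016 m and z of drum_center in the frame of cradle_seat between -0.006 and 0.006 m and angle between the z axis of drum and the x axis of cradle, either way round below 0.12 rad and linear speed of drum below 0.03 m/s and contact force between the fingers and drum below 0.1 N and value of joint lid between 0.18 and 0.33 rad and velocity of joint lid between -0.05 and 0.05 rad/s and contact force between the fingers and pot above 1 N and contact force between each of drum, polish, heel, hammer, solvent, brush, last and pot below 0.1 N); the arm keeps its last pose, push and grip.
It fails at once if the drum falls to the bench (height (world z) of drum_center below 0.034 m).
It fails at once if the drum is thrown or dropped (linear speed of drum above 1.2 m/s).
It fails at once if the lid flies wide open (over 0.42 rad) (value of joint lid above 0.42 rad).
It fails at once if another thing on the bench is moved by more than 30 mm (distance of any of polish, heel, hammer, solvent, brush, last from where it was at the start of the episode above 0.03 m).
It also fails if it takes over 62 s, if anything falls off the work surface, if the arm or the gripper's body presses on something with over 40 N, if the wrist force passes 120 N, or if a joint passes its speed limit or range.

## Working session

There is one attempt and no reset: what is moved stays moved. The work goes in short steps, Python scripts to look and compute and a tool call to move; the robot and the scene stay as the last step left them, time stands still between calls to the robot, and variables do not carry over. Pictures are saved under pics/ and viewed, at most 10 in all, crops included, and the job is handed in when it is done.

Besides the shell and the picture viewer there is one more tool, called after "Emit:" in YAML: its name, and indented under it one key for each argument. step_arm: Moves the arm, as the interface text tells. Its arguments: {"type":"object","properties":{"moves":{"type":"array","items":{"type":"object","properties":{"dp":{"type":"array","items":{"type":"number"}},"dr":{"type":"array","items":{"type":"number"}},"fingers":{"type":"number"}}}},"squeeze":{"type":"number"}},"required":["moves"]}

```bash
ls; mkdir -p pics; python3 - <<'E'
from cell import env
import cv2,numpy as np
for n in("scene","top"):
    im=env.read_camera(n); cv2.imwrite(f"pics/{n}0.png",im[:,:,::-1]); m=env.camera_model(n); print(n,m)
o=env.get_obs();print({k:np.round(v,4).tolist() for k,v in o.items()})
E
```

```text
pics
scene {'fx': 355.285837462332, 'fy': 355.285837462332, 'cx': 254.72124182240893, 'cy': 194.24232924322487, 'k1': 0.02897680654925981, 'R': array([[ 0.78294437,  0.6220121 ,  0.00995309],
       [ 0.45423717, -0.56068322, -0.69231706],
       [-0.42504906,  0.54656681, -0.72152479]]), 't': array([-0.45649669, -0.16308953,  1.59307692])}
top {'fx': 352.6687847269928, 'fy': 352.6687847269928, 'cx': 260.2587909503958, 'cy': 189.18519292139396, 'k1': -0.05674976014916697, 'R': array([[ 0.02525272, -0.99967524, -0.00342148],
       [-0.99428517, -0.02476114, -0.10384551],
       [ 0.10372706,  0.00602431, -0.99458755]]), 't': array([0.02247996, 0.58916711, 1.13687392])}
{'time_s': 0.1, 'qpos': [77.0688, 18.4349, -4.0158, 83.1677, 1.2954, 78.5427, -3.2604], 'joint_velocities': [0.0163, -0.1256, -0.0281, -0.187, -0.0689, 0.0542, -0.1052], 'effort': [0.0, -49.2572, -0.4057, -31.3397, -0.0641, 0.0396, 0.0001], 'tool_pos': [0.1542, -0.6309, 0.2216], 'tool_rot': [-179.9, 0.0059, 13.7408], 'force': [-0.377, -0.3159, 0.9071], 'wrist_torque': [-0.0048, -0.0166, 0.0274], 'grasp_force': 0.0, 'grip_width': 0.0869}
```

View pics/scene0.png

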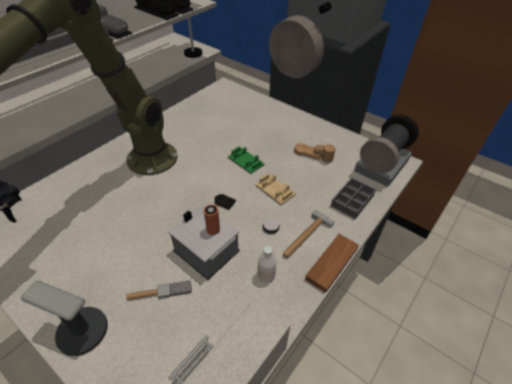

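View pics/top0.png

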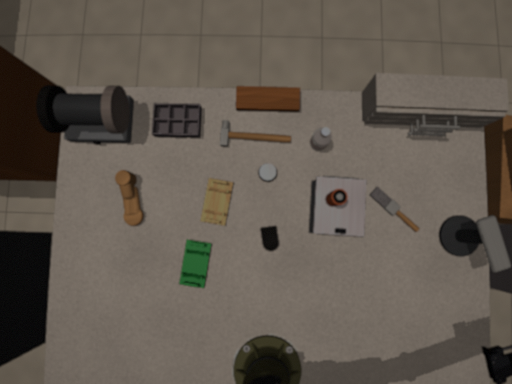

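The scene view shows the drum at (212,220), the grip at (187,216) and the cradle at (275,188). In the top view the drum is at (338,198), the grip at (340,231), the box around (339,206) and the plywood cradle at (218,202). Next I'll zoom in.

```bash
cat >h.py <<'E'
import numpy as np,cv2
from cell import env
def ray(n,uv):
    m=env.camera_model(n); K=np.array([[m['fx'],0,m['cx']],[0,m['fy'],m['cy']],[0,0,1]])
    uv=np.atleast_2d(uv).astype(float); d=(uv-[m['cx'],m['cy']])/m['fx']; s=d.copy()
    for _ in range(20): s=d/(1+m['k1']*(s**2).sum(1,keepdims=True))
    R=m['R']; return -R.T@m['t'], np.c_[s,np.ones(len(s))]@R
def onz(n,uv,z):
    c,d=ray(n,uv); return c+d*((z-c[2])/d[:,2])[:,None]
def proj(n,X):
    m=env.camera_model(n); p=np.atleast_2d(X)@m['R'].T+m['t']; s=p[:,:2]/p[:,2:]
    return s*(1+m['k1']*(s**2).sum(1,keepdims=True))*m['fx']+[m['cx'],m['cy']]
def tri(a,b):  # scene px, top px
    c1,d1=ray("scene",a);c2,d2=ray("top",b);d1=d1[0];d2=d2[0]
    k=np.linalg.lstsq(np.c_[d1,-d2],c2-c1,rcond=None)[0]
    p,q=c1+k[0]*d1,c2+k[1]*d2; return (p+q)/2,np.linalg.norm(p-q)
E
python3 - <<'E'
import cv2,numpy as np
t=cv2.imread("pics/top0.png");s=cv2.imread("pics/scene0.png")
r=lambda im,x,y,w,h,k:cv2.resize(im[y:y+h,x:x+w],None,fx=k,fy=k,interpolation=cv2.INTER_CUBIC)
a=np.hstack([r(t,300,165,75,80,5),r(t,195,165,50,80,5)]);b=r(s,165,165,140,110,5)
b=np.clip(b*1.6,0,255).astype('u1');a=np.clip(a*1.6,0,255).astype('u1')
cv2.imwrite("pics/tc.png",a);cv2.imwrite("pics/sc.png",b)
E
```

```text
(no output)
```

View pics/tc.png

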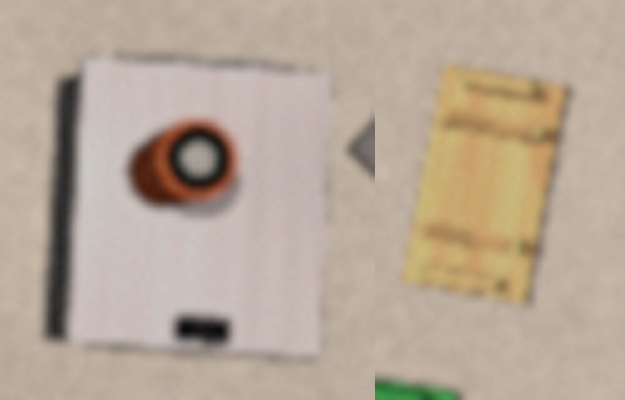

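View pics/sc.png

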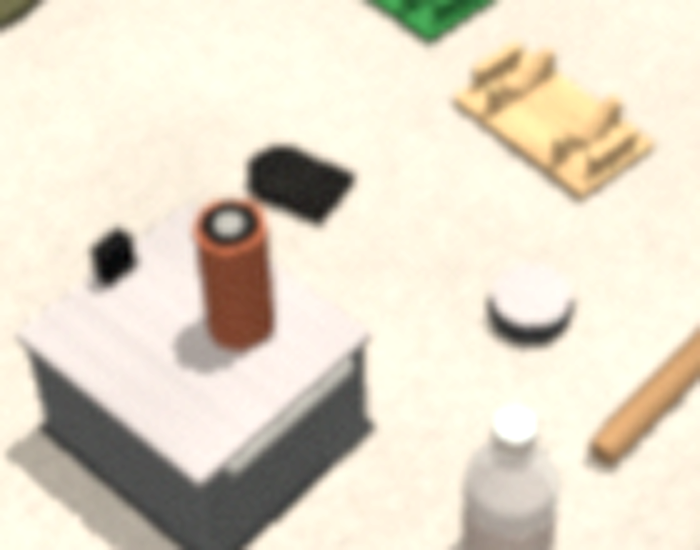

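The top crop shows the drum's top ring at about (339.6,196.2), the grip at about (340,230.4) and the cradle corners clearly. The scene crop puts the drum top at about (210.4,209) and the grip near (187.4,216). Measuring now.

```bash
python3 - <<'E'
from h import *
np.set_printoptions(precision=4,suppress=True)
T=lambda x,y:(300+(x+.5)/5-.5,165+(y+.5)/5-.5)
T2=lambda x,y:(195+(x-375+.5)/5-.5,165+(y+.5)/5-.5)
S=lambda x,y:(165+(x+.5)/5-.5,165+(y+.5)/5-.5)
print("drumtop",tri(S(229,223),T(200,158)), onz("top",T(200,158),.212),onz("scene",S(229,223),.212))
lid=onz("top",[T(82,60),T(328,75),T(320,355),T(70,342)],.112);print("lid",lid,lid.mean(0))
ls=[S(20,338),S(205,482),S(368,338)]
print("lid scene",onz("scene",ls,.112))
for a,b in((ls[1],T(328,75)),(ls[0],T(320,355)),(ls[2],T(82,60))):print("lidc",tri(a,b))
for n in("top","scene"):
    im=cv2.imread(f"pics/{n}0.png");hsv=cv2.cvtColor(im,cv2.COLOR_BGR2HSV)
    m=cv2.inRange(hsv,(14,75,70),(32,255,255))
    cs,_=cv2.findContours(m,0,1)
    for c in cs:
        if cv2.contourArea(c)>200:
            r=cv2.minAreaRect(c);b=cv2.boxPoints(r);print(n,r);print(b.round(1).tolist(),onz(n,b,.012)[:,:2].tolist())
    g=cv2.inRange(hsv,(0,0,0),(180,255,38))
    cs,_=cv2.findContours(g,0,1)
    for c in cs:
        x,y=c.reshape(-1,2).mean(0)
        if (n=="top" and 325<x<355 and 222<y<240) or (n=="scene" and 178<x<196 and 205<y<226):
            M=cv2.moments(c);print("grip",n,M['m10']/M['m00'],M['m01']/M['m00'],cv2.boundingRect(c),onz(n,(M['m10']/M['m00'],M['m01']/M['m00']),.132))
b=[T2(448,65),T2(568,88),T2(530,302),T2(405,282)]
p=onz("top",b,.012);print("cradle",p,p.mean(0))
q=onz("scene",[S(455,103),S(580,198),S(655,148)],.012);print("cr scene",q)
print("grip top",onz("top",T(202,326),.146))
E
```

```text
drumtop (array([ 0.5545, -0.1866,  0.2124]), np.float64(0.0021758911996049997)) [[ 0.5553 -0.186   0.212 ]] [[ 0.5534 -0.1871  0.212 ]]
lid [[ 0.6234 -0.1346  0.112 ]
 [ 0.6179 -0.2878  0.112 ]
 [ 0.4454 -0.2821  0.112 ]
 [ 0.4499 -0.129   0.112 ]] [ 0.5341 -0.2084  0.112 ]
lid scene [[ 0.4494 -0.2865  0.112 ]
 [ 0.6206 -0.2909  0.112 ]
 [ 0.6266 -0.1439  0.112 ]]
lidc (array([ 0.6185, -0.2891,  0.1077]), np.float64(0.0001428764453955084))
lidc (array([ 0.4452, -0.284 ,  0.106 ]), np.float64(0.00016551692635242025))
lidc (array([ 0.6233, -0.1373,  0.1029]), np.float64(0.003809115250904298))
top ((216.54991149902344, 201.2403564453125), (25.343318939208984, 44.454673767089844), 10.885526657104492)
[[199.89999389648438, 220.6999969482422], [208.3000030517578, 177.0], [233.1999969482422, 181.8000030517578], [224.8000030517578, 225.5]] [[0.4795729778752314, 0.23631459694863083], [0.6273525752965043, 0.2140815938057038], [0.6131178699884435, 0.12927760465729402], [0.4658893574802232, 0.152463098687007]]
top ((127.85295867919922, 197.41177368164062), (56.995872497558594, 18.91777801513672)
[... 2349 characters left out ...]
48414611816406), 51.34019088745117)
[[-9.100000381469727, 26.700000762939453], [16.299999237060547, 6.400000095367432], [25.600000381469727, 18.0], [0.20000000298023224, 38.20000076293945]] [[-1.9199426088131417, 0.2106871235358364], [-2.16712154497168, 0.5146683044067584], [-1.9009944042222602, 0.44378771846385856], [-1.6905365809947146, 0.16099084395300844]]
grip scene 187.256038647343 215.95169082125602 (184, 212, 7, 9) [[ 0.4606 -0.21    0.132 ]]
cradle [[0.6254 0.211  0.012 ]
 [0.6118 0.1292 0.012 ]
 [0.4675 0.1498 0.012 ]
 [0.4786 0.234  0.012 ]] [0.5458 0.181  0.012 ]
cr scene [[0.4731 0.144  0.012 ]
 [0.6147 0.1228 0.012 ]
 [0.6299 0.205  0.012 ]]
grip top [[ 0.4616 -0.2021  0.146 ]]
```

```bash
cat >>h.py <<'E'
from scipy.spatial.transform import Rotation as Ro, Slerp
import json,sys
def down(yaw,lean): # tool z tilted from down towards heading yaw by lean (deg)
    return Ro.from_euler('z',yaw,degrees=True)*Ro.from_euler('x',180,degrees=True)*Ro.from_euler('y',lean,degrees=True)
def cur():
    o=env.get_obs(); return np.array(o['tool_pos']),Ro.from_euler('xyz',o['tool_rot'],degrees=True)
def plan(way,f): # way: list of (pos,Rot,nrows) from current measured pose
    p,R=cur(); rows=[]
    for q,Q,n in way:
        q=np.array(q); S=Slerp([0,1],Ro.concatenate([R,Q])); p0=p.copy()
        for i in range(1,n+1):
            t=S(i/n); w=p0+(q-p0)*i/n
            dp=np.round(R.inv().apply(w-p)*1000).astype(int); dr=np.round((R.inv()*t).as_rotvec(),2)
            p=p+R.apply(dp/1000); R=R*Ro.from_rotvec(dr)
            rows.append({"dp":dp.tolist(),"dr":(dr+0).tolist(),"fingers":f})
    for i in range(0,len(rows),5): print(json.dumps(rows[i:i+5]))
    print("end",p.round(4),R.as_euler('xyz',True).round(1))
G=np.array([.5545,-.1866,.170]); YP=-15; LP=50
RP=down(YP,LP); d=RP.apply([0,0,1])
E
python3 - <<'E'
from h import *
print(d)
plan([([.33,-.42,.30],down(0,15),8),(G-.081*d,RP,12)],0)
E
```

```text
[ 0.73994211 -0.19826689 -0.64278761]
[{"dp": [28, -20, -10], "dr": [0.0, 0.03, 0.03], "fingers": 0}, {"dp": [27, -22, -9], "dr": [-0.01, 0.04, 0.03], "fingers": 0}, {"dp": [27, -22, -8], "dr": [0.0, 0.03, 0.03], "fingers": 0}, {"dp": [26, -22, -7], "dr": [-0.01, 0.03, 0.03], "fingers": 0}, {"dp": [26, -24, -7], "dr": [0.0, 0.03, 0.03], "fingers": 0}]
[{"dp": [26, -24, -6], "dr": [0.0, 0.04, 0.03], "fingers": 0}, {"dp": [25, -25, -5], "dr": [-0.01, 0.03, 0.03], "fingers": 0}, {"dp": [24, -26, -4], "dr": [0.0, 0.03, 0.03], "fingers": 0}, {"dp": [12, -21, 10], "dr": [-0.01, 0.05, 0.02], "fingers": 0}, {"dp": [10, -21, 10], "dr": [-0.01, 0.05, 0.02], "fingers": 0}]
[{"dp": [10, -21, 11], "dr": [-0.02, 0.05, 0.02], "fingers": 0}, {"dp": [9, -22, 10], "dr": [-0.01, 0.05, 0.01], "fingers": 0}, {"dp": [8, -22, 11], "dr": [-0.01, 0.05, 0.02], "fingers": 0}, {"dp": [7, -22, 11], "dr": [-0.01, 0.05, 0.02], "fingers": 0}, {"dp": [6, -23, 11], "dr": [-0.01, 0.06, 0.02], "fingers": 0}]
[{"dp": [5, -22, 11], "dr": [-0.02, 0.05, 0.02], "fingers": 0}, {"dp": [3, -23, 10], "dr": [-0.01, 0.05, 0.02], "fingers": 0}, {"dp": [3, -24, 11], "dr": [-0.01, 0.05, 0.01], "fingers": 0}, {"dp": [2, -23, 11], "dr": [-0.01, 0.05, 0.02], "fingers": 0}, {"dp": [1, -23, 11], "dr": [-0.01, 0.05, 0.02], "fingers": 0}]
end [ 0.4945 -0.1709  0.2214] [-179.8  -50.1  -14.9]
```

Emit:
step_arm:
  moves:
    - {"dp":[28,-20,-10],"dr":[0.0,0.03,0.03],"fingers":0}
    - {"dp":[27,-22,-9],"dr":[-0.01,0.04,0.03],"fingers":0}
    - {"dp":[27,-22,-8],"dr":[0.0,0.03,0.03],"fingers":0}
    - {"dp":[26,-22,-7],"dr":[-0.01,0.03,0.03],"fingers":0}
    - {"dp":[26,-24,-7],"dr":[0.0,0.03,0.03],"fingers":0}

```text
time_s: 0.72
tool_pos: [0.2643, -0.4982, 0.2714]
tool_rot: [179.6, -9.2, 5.1]
force: [0.2, -0.7, -0.0]
grip_width: 0.087
grasp_force: 0.0
```

Emit:
step_arm:
  moves:
    - {"dp":[26,-24,-6],"dr":[0.0,0.04,0.03],"fingers":0}
    - {"dp":[25,-25,-5],"dr":[-0.01,0.03,0.03],"fingers":0}
    - {"dp":[24,-26,-4],"dr":[0.0,0.03,0.03],"fingers":0}
    - {"dp":[12,-21,10],"dr":[-0.01,0.05,0.02],"fingers":0}
    - {"dp":[10,-21,10],"dr":[-0.01,0.05,0.02],"fingers":0}

```text
time_s: 1.35
tool_pos: [0.3578, -0.3775, 0.2871]
tool_rot: [179.7, -20.8, -2.5]
force: [-0.7, 0.8, -0.6]
grip_width: 0.0868
grasp_force: 0.0
```

Emit:
step_arm:
  moves:
    - {"dp":[10,-21,11],"dr":[-0.02,0.05,0.02],"fingers":0}
    - {"dp":[9,-22,10],"dr":[-0.01,0.05,0.01],"fingers":0}
    - {"dp":[8,-22,11],"dr":[-0.01,0.05,0.02],"fingers":0}
    - {"dp":[7,-22,11],"dr":[-0.01,0.05,0.02],"fingers":0}
    - {"dp":[6,-23,11],"dr":[-0.01,0.06,0.02],"fingers":0}

```text
time_s: 1.98
tool_pos: [0.4439, -0.2932, 0.247]
tool_rot: [179.9, -35.1, -8.1]
force: [0.7, 0.4, -0.8]
grip_width: 0.0867
grasp_force: 0.0
```

```bash
python3 - <<'E'
from h import *
print(np.round(env.get_obs()['qpos'],1))
plan([(G-.081*d,RP,5)],0)
E
```

```text
[ 54.4 -17.2  -8.6 123.8 -31.4  48.3 -36.6]
[{"dp": [3, -26, 8], "dr": [-0.02, 0.05, 0.02], "fingers": 0}, {"dp": [1, -26, 7], "dr": [-0.01, 0.05, 0.02], "fingers": 0}, {"dp": [1, -26, 7], "dr": [-0.02, 0.06, 0.01], "fingers": 0}, {"dp": [0, -26, 7], "dr": [-0.01, 0.05, 0.02], "fingers": 0}, {"dp": [-1, -26, 7], "dr": [-0.02, 0.05, 0.02], "fingers": 0}]
end [ 0.4948 -0.1706  0.2217] [-179.9  -50.   -15.1]
```

```bash
cat >>h.py <<'E'
G=np.array([.5545,-.1866,.170]); YP=72; LP=-75
RP=down(YP,LP); d=RP.apply([0,0,1])
E
python3 - <<'E'
from h import *
print(d)
plan([([.47,-.2,.33],down(35,0),8),([.53,-.06,.29],down(YP,-35),7),(G-.081*d,RP,5)],0)
E
```

```text
[-0.2984875  -0.91865005 -0.25881905]
[{"dp": [7, -12, -8], "dr": [0.03, -0.07, -0.09], "fingers": 0}, {"dp": [8, -11, -7], "dr": [0.03, -0.08, -0.09], "fingers": 0}, {"dp": [8, -12, -8], "dr": [0.03, -0.07, -0.09], "fingers": 0}, {"dp": [9, -10, -9], "dr": [0.03, -0.07, -0.09], "fingers": 0}, {"dp": [9, -10, -8], "dr": [0.02, -0.08, -0.09], "fingers": 0}]
[{"dp": [9, -9, -10], "dr": [0.03, -0.07, -0.1], "fingers": 0}, {"dp": [9, -9, -9], "dr": [0.03, -0.07, -0.09], "fingers": 0}, {"dp": [9, -8, -10], "dr": [0.03, -0.07, -0.09], "fingers": 0}, {"dp": [19, -11, 6], "dr": [-0.03, -0.08, -0.09], "fingers": 0}, {"dp": [20, -10, 4], "dr": [-0.03, -0.09, -0.09], "fingers": 0}]
[{"dp": [21, -9, 1], "dr": [-0.02, -0.08, -0.09], "fingers": 0}, {"dp": [21, -6, 0], "dr": [-0.03, -0.09, -0.09], "fingers": 0}, {"dp": [22, -4, -2], "dr": [-0.03, -0.08, -0.09], "fingers": 0}, {"dp": [22, -2, -4], "dr": [-0.03, -0.09, -0.09], "fingers": 0}, {"dp": [22, 0, -6], "dr": [-0.02, -0.08, -0.09], "fingers": 0}]
[{"dp": [6, 13, 20], "dr": [0.0, -0.14, 0.0], "fingers": 0}, {"dp": [8, 12, 19], "dr": [0.0, -0.14, 0.0], "fingers": 0}, {"dp": [11, 13, 18], "dr": [0.0, -0.14, 0.0], "fingers": 0}, {"dp": [14, 12, 16], "dr": [0.0, -0.14, 0.0], "fingers": 0}, {"dp": [15, 13, 14], "dr": [0.0, -0.14, 0.01], "fingers": 0}]
end [ 0.5791 -0.112   0.1912] [179.1  75.   71.1]
```

Emit:
step_arm:
  moves:
    - {"dp":[7,-12,-8],"dr":[0.03,-0.07,-0.09],"fingers":0}
    - {"dp":[8,-11,-7],"dr":[0.03,-0.08,-0.09],"fingers":0}
    - {"dp":[8,-12,-8],"dr":[0.03,-0.07,-0.09],"fingers":0}
    - {"dp":[9,-10,-9],"dr":[0.03,-0.07,-0.09],"fingers":0}
    - {"dp":[9,-10,-8],"dr":[0.02,-0.08,-0.09],"fingers":0}

```text
time_s: 2.6
tool_pos: [0.4598, -0.2359, 0.2992]
tool_rot: [176.6, -12.5, 19.4]
force: [0.0, 0.3, 0.4]
grip_width: 0.0866
grasp_force: 0.0
```

Emit:
step_arm:
  moves:
    - {"dp":[9,-9,-10],"dr":[0.03,-0.07,-0.1],"fingers":0}
    - {"dp":[9,-9,-9],"dr":[0.03,-0.07,-0.09],"fingers":0}
    - {"dp":[9,-8,-10],"dr":[0.03,-0.07,-0.09],"fingers":0}
    - {"dp":[19,-11,6],"dr":[-0.03,-0.08,-0.09],"fingers":0}
    - {"dp":[20,-10,4],"dr":[-0.03,-0.09,-0.09],"fingers":0}

```text
time_s: 3.22
tool_pos: [0.4874, -0.1614, 0.3184]
tool_rot: [177.3, 10.1, 45.3]
force: [-0.2, -0.1, 0.5]
grip_width: 0.0869
grasp_force: 0.0
```

Emit:
step_arm:
  moves:
    - {"dp":[21,-9,1],"dr":[-0.02,-0.08,-0.09],"fingers":0}
    - {"dp":[21,-6,0],"dr":[-0.03,-0.09,-0.09],"fingers":0}
    - {"dp":[22,-4,-2],"dr":[-0.03,-0.08,-0.09],"fingers":0}
    - {"dp":[22,-2,-4],"dr":[-0.03,-0.09,-0.09],"fingers":0}
    - {"dp":[22,0,-6],"dr":[-0.02,-0.08,-0.09],"fingers":0}

```text
time_s: 3.85
tool_pos: [0.5298, -0.0603, 0.29]
tool_rot: [-179.4, 35.1, 72.6]
force: [-0.3, 0.3, 0.8]
grip_width: 0.0872
grasp_force: 0.0
```

```bash
python3 - <<'E'
from h import *
print(np.round(env.get_obs()['qpos'],1),cur()[0],cur()[1].as_euler('xyz',True))
plan([(G-.081*d,RP,5)],0)
E
```

```text
[ 17.3  18.2 -41.   87.6  37.7 103.  -41.7] [ 0.52978943 -0.06029889  0.2900129 ] [-179.43088165   35.10773147   72.62345641]
[{"dp": [6, 13, 20], "dr": [0.0, -0.14, 0.0], "fingers": 0}, {"dp": [8, 12, 19], "dr": [0.0, -0.14, 0.0], "fingers": 0}, {"dp": [11, 13, 18], "dr": [0.0, -0.14, 0.01], "fingers": 0}, {"dp": [14, 12, 16], "dr": [0.0, -0.14, 0.0], "fingers": 0}, {"dp": [15, 13, 14], "dr": [0.0, -0.14, 0.0], "fingers": 0}]
end [ 0.5787 -0.1123  0.1912] [180.   75.2  72. ]
```

Emit:
step_arm:
  moves:
    - {"dp":[6,13,20],"dr":[0.0,-0.14,0.0],"fingers":0}
    - {"dp":[8,12,19],"dr":[0.0,-0.14,0.0],"fingers":0}
    - {"dp":[11,13,18],"dr":[0.0,-0.14,0.01],"fingers":0}
    - {"dp":[14,12,16],"dr":[0.0,-0.14,0.0],"fingers":0}
    - {"dp":[15,13,14],"dr":[0.0,-0.14,0.0],"fingers":0}

```text
time_s: 4.47
tool_pos: [0.5788, -0.1132, 0.1899]
tool_rot: [-179.9, 75.3, 71.9]
force: [0.6, -0.4, -0.3]
grip_width: 0.0869
grasp_force: 0.0
```

```bash
python3 - <<'E'
from h import *
print(np.round(env.get_obs()['qpos'],1),cur()[0],cur()[1].as_euler('xyz',True))
plan([(G-.081*d,RP,1),(G+.019*d,RP,4)],0)
ims=[]
for n,(x,y) in(("scene",(140,130)),("top",(270,140))):
    im=env.read_camera(n)[:,:,::-1][y:y+120,x:x+120]; ims.append(cv2.resize(im,(400,400),interpolation=cv2.INTER_CUBIC))
cv2.imwrite("pics/pre.png",np.hstack(ims))
E
```

```text
[ -6.   44.6 -20.5  83.9  62.4 116.8 -53.4] [ 0.57883623 -0.11323712  0.18987673] [-179.90043227   75.27496794   71.92398924]
[{"dp": [-1, 0, -1], "dr": [0.0, 0.0, 0.0], "fingers": 0}, {"dp": [0, 0, 25], "dr": [0.0, 0.0, 0.0], "fingers": 0}, {"dp": [0, 0, 25], "dr": [0.0, 0.0, 0.0], "fingers": 0}, {"dp": [1, 0, 25], "dr": [0.0, 0.0, 0.0], "fingers": 0}, {"dp": [0, 0, 25], "dr": [0.0, 0.0, 0.0], "fingers": 0}]
end [ 0.549  -0.2042  0.1647] [-179.9   75.3   71.9]
```

View pics/pre.png

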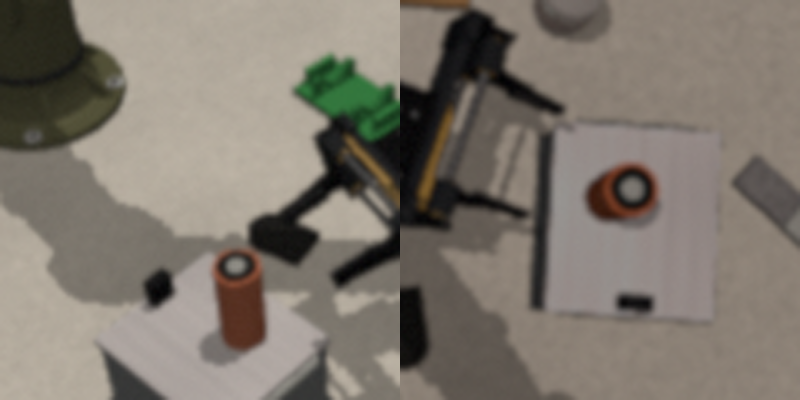

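The picture shows the fingers straddling the drum's line: the drum's top is at (630,190) in the right-hand panel and the finger tips' midpoint is at (540,160), on the approach line. Advancing.

Emit:
step_arm:
  moves:
    - {"dp":[-1,0,19],"dr":[0,0,0],"fingers":0}
    - {"dp":[0,0,20],"dr":[0,0,0],"fingers":0}
    - {"dp":[0,0,20],"dr":[0,0,0],"fingers":0}
    - {"dp":[1,0,20],"dr":[0,0,0],"fingers":0}
    - {"dp":[0,0,20],"dr":[0,0,0],"fingers":0}

```text
time_s: 5.2
tool_pos: [0.5481, -0.2057, 0.1663]
tool_rot: [179.5, 75.0, 71.3]
force: [0.8, -0.1, -0.1]
grip_width: 0.0867
grasp_force: 0.0
```

Emit:
step_arm:
  moves:
    - {"dp":[0,0,0],"dr":[0,0,0],"fingers":0.6}
    - {"dp":[0,0,0],"dr":[0,0,0],"fingers":0.6}
    - {"dp":[0,0,0],"dr":[0,0,0],"fingers":0.6}
    - {"dp":[0,0,0],"dr":[0,0,0],"fingers":0.6}
    - {"dp":[0,0,0],"dr":[0,0,0],"fingers":0.6}
  squeeze: 20

```text
time_s: 5.82
tool_pos: [0.5489, -0.2035, 0.1662]
tool_rot: [179.7, 75.1, 71.5]
force: [-0.9, 0.6, -0.4]
grip_width: 0.0453
grasp_force: 20.1
```

```bash
python3 - <<'E'
from h import *
o=env.get_obs();print(np.round(o['qpos'],1),o['grip_width'],o['grasp_force'],o['force'])
print(cur()[0]-.019*cur()[1].apply([0,0,1]),cur()[1].as_euler('xyz',True))
E
```

```text
[  0.5  41.2 -19.   92.9  64.7 109.1 -54.6] 0.04532698561583612 20.095107425004244 [-0.92965296  0.61661844 -0.41488868]
[ 0.55463905 -0.18601512  0.17107978] [179.71352912  75.05774892  71.54133749]
```

```bash
cat >>h.py <<'E'
C=np.array([.546,.181,.0485]); YC=-8.6
def place(yaw=YC+180,lean=15,dz=0.):
    R=down(yaw,lean); up=down(71.54,-75.06).inv().apply([0,0,1]); u=R.apply(up)
    c=C+[0,0,dz]; return c+.009*u+.019*R.apply([0,0,1]),R,u
E
python3 - <<'E'
from h import *
p,R,u=place(dz=.15); print(p,u)
q,Q=cur()
plan([(q+[0,0,.02],Q,2),(q+[0,.02,.11],Q,3),(p,R,20)],.6)
E
```

```text
[0.55003653 0.18038953 0.18013798] [ 0.98875584 -0.14953526 -0.0010472 ]
[{"dp": [-10, 0, -3], "dr": [0.0, 0.0, 0.0], "fingers": 0.6}, {"dp": [-9, 0, -2], "dr": [0.0, 0.0, 0.0], "fingers": 0.6}, {"dp": [-27, -2, -14], "dr": [0.0, 0.0, 0.0], "fingers": 0.6}, {"dp": [-28, -2, -14], "dr": [0.0, 0.0, 0.0], "fingers": 0.6}, {"dp": [-27, -2, -14], "dr": [0.0, 0.0, 0.0], "fingers": 0.6}]
[{"dp": [9, -6, -15], "dr": [-0.05, 0.06, -0.08], "fingers": 0.6}, {"dp": [10, -4, -16], "dr": [-0.04, 0.05, -0.08], "fingers": 0.6}, {"dp": [12, -2, -14], "dr": [-0.05, 0.06, -0.08], "fingers": 0.6}, {"dp": [12, -1, -14], "dr": [-0.05, 0.06, -0.09], "fingers": 0.6}, {"dp": [14, 1, -14], "dr": [-0.04, 0.05, -0.08], "fingers": 0.6}]
[{"dp": [13, 2, -12], "dr": [-0.05, 0.06, -0.08], "fingers": 0.6}, {"dp": [14, 4, -12], "dr": [-0.05, 0.05, -0.08], "fingers": 0.6}, {"dp": [15, 6, -10], "dr": [-0.05, 0.06, -0.08], "fingers": 0.6}, {"dp": [14, 8, -10], "dr": [-0.04, 0.06, -0.08], "fingers": 0.6}, {"dp": [14, 9, -8], "dr": [-0.05, 0.05, -0.09], "fingers": 0.6}]
[{"dp": [14, 11, -7], "dr": [-0.05, 0.06, -0.08], "fingers": 0.6}, {"dp": [13, 12, -6], "dr": [-0.04, 0.06, -0.08], "fingers": 0.6}, {"dp": [13, 13, -4], "dr": [-0.05, 0.05, -0.08], "fingers": 0.6}, {"dp": [12, 15, -3], "dr": [-0.05, 0.06, -0.08], "fingers": 0.6}, {"dp": [10, 15, -2], "dr": [-0.05, 0.06, -0.08], "fingers": 0.6}]
[{"dp": [9, 16, 0], "dr": [-0.04, 0.05, -0.09], "fingers": 0.6}, {"dp": [8, 18, 1], "dr": [-0.05, 0.06, -0.08], "fingers": 0.6}, {"dp": [6, 17, 2], "dr": [-0.05, 0.05, -0.08], "fingers": 0.6}, {"dp": [5, 18, 3], "dr": [-0.04, 0.06, -0.08], "fingers": 0.6}, {"dp": [3, 18, 5], "dr": [-0.05, 0.06, -0.08], "fingers": 0.6}]
end [0.5502 0.1802 0.1799] [-179.9  -15.2  171.3]
```

Emit:
step_arm:
  moves:
    - {"dp":[-10,0,-3],"dr":[0.0,0.0,0.0],"fingers":0.6}
    - {"dp":[-9,0,-2],"dr":[0.0,0.0,0.0],"fingers":0.6}
    - {"dp":[-27,-2,-14],"dr":[0.0,0.0,0.0],"fingers":0.6}
    - {"dp":[-28,-2,-14],"dr":[0.0,0.0,0.0],"fingers":0.6}
    - {"dp":[-27,-2,-14],"dr":[0.0,0.0,0.0],"fingers":0.6}
  squeeze: 30

```text
time_s: 6.45
tool_pos: [0.5488, -0.1834, 0.2773]
tool_rot: [179.7, 75.0, 71.4]
force: [-0.4, -0.1, -3.7]
grip_width: 0.0453
grasp_force: 30.0
```

Emit:
step_arm:
  moves:
    - {"dp":[9,-6,-15],"dr":[-0.05,0.06,-0.08],"fingers":0.6}
    - {"dp":[10,-4,-16],"dr":[-0.04,0.05,-0.08],"fingers":0.6}
    - {"dp":[12,-2,-14],"dr":[-0.05,0.06,-0.08],"fingers":0.6}
    - {"dp":[12,-1,-14],"dr":[-0.05,0.06,-0.09],"fingers":0.6}
    - {"dp":[14,1,-14],"dr":[-0.04,0.05,-0.08],"fingers":0.6}

```text
time_s: 7.08
tool_pos: [0.5492, -0.0916, 0.2524]
tool_rot: [-153.2, 52.5, 115.7]
force: [0.6, -0.6, -3.4]
grip_width: 0.0452
grasp_force: 30.0
```

Emit:
step_arm:
  moves:
    - {"dp":[13,2,-12],"dr":[-0.05,0.06,-0.08],"fingers":0.6}
    - {"dp":[14,4,-12],"dr":[-0.05,0.05,-0.08],"fingers":0.6}
    - {"dp":[15,6,-10],"dr":[-0.05,0.06,-0.08],"fingers":0.6}
    - {"dp":[14,8,-10],"dr":[-0.04,0.06,-0.08],"fingers":0.6}
    - {"dp":[14,9,-8],"dr":[-0.05,0.05,-0.09],"fingers":0.6}

```text
time_s: 7.7
tool_pos: [0.5495, -0.0018, 0.2289]
tool_rot: [-155.1, 27.7, 134.1]
force: [1.4, -0.1, -2.2]
grip_width: 0.0452
grasp_force: 30.0
```

```bash
python3 - <<'E'
from h import *
print(np.round(env.get_obs()['qpos'],1))
p,R,u=place(dz=.15)
plan([(p,R,10)],.6)
E
```

```text
[  6.9  17.6 -36.9  95.3  41.   92.5   1. ]
[{"dp": [14, 11, -7], "dr": [-0.05, 0.06, -0.08], "fingers": 0.6}, {"dp": [13, 12, -6], "dr": [-0.04, 0.05, -0.08], "fingers": 0.6}, {"dp": [13, 13, -4], "dr": [-0.05, 0.06, -0.08], "fingers": 0.6}, {"dp": [11, 15, -3], "dr": [-0.05, 0.06, -0.08], "fingers": 0.6}, {"dp": [11, 16, -1], "dr": [-0.05, 0.05, -0.08], "fingers": 0.6}]
[{"dp": [9, 16, -1], "dr": [-0.04, 0.06, -0.09], "fingers": 0.6}, {"dp": [8, 17, 1], "dr": [-0.05, 0.06, -0.08], "fingers": 0.6}, {"dp": [6, 18, 2], "dr": [-0.05, 0.05, -0.08], "fingers": 0.6}, {"dp": [5, 18, 4], "dr": [-0.04, 0.06, -0.08], "fingers": 0.6}, {"dp": [3, 18, 4], "dr": [-0.05, 0.05, -0.08], "fingers": 0.6}]
end [0.5498 0.1807 0.1803] [-179.9  -14.7  171.5]
```

Emit:
step_arm:
  moves:
    - {"dp":[14,11,-7],"dr":[-0.05,0.06,-0.08],"fingers":0.6}
    - {"dp":[13,12,-6],"dr":[-0.04,0.05,-0.08],"fingers":0.6}
    - {"dp":[13,13,-4],"dr":[-0.05,0.06,-0.08],"fingers":0.6}
    - {"dp":[11,15,-3],"dr":[-0.05,0.06,-0.08],"fingers":0.6}
    - {"dp":[11,16,-1],"dr":[-0.05,0.05,-0.08],"fingers":0.6}

```text
time_s: 8.32
tool_pos: [0.55, 0.089, 0.2038]
tool_rot: [-164.5, 4.7, 150.5]
force: [-0.5, -0.2, -3.7]
grip_width: 0.0451
grasp_force: 30.0
```

Emit:
step_arm:
  moves:
    - {"dp":[9,16,-1],"dr":[-0.04,0.06,-0.09],"fingers":0.6}
    - {"dp":[8,17,1],"dr":[-0.05,0.06,-0.08],"fingers":0.6}
    - {"dp":[6,18,2],"dr":[-0.05,0.05,-0.08],"fingers":0.6}
    - {"dp":[5,18,4],"dr":[-0.04,0.06,-0.08],"fingers":0.6}
    - {"dp":[3,18,4],"dr":[-0.05,0.05,-0.08],"fingers":0.6}

```text
time_s: 8.95
tool_pos: [0.5505, 0.1796, 0.1795]
tool_rot: [-179.8, -14.7, 171.4]
force: [-0.7, -0.3, -3.0]
grip_width: 0.0453
grasp_force: 30.0
```

```bash
python3 - <<'E'
from h import *
print(np.round(env.get_obs()['qpos'],1),env.get_obs()['force'])
p,R,u=place(dz=.04); 
plan([(p,R,5)],.6)
ims=[]
for n,(x,y) in(("scene",(220,110)),("top",(160,140))):
    im=env.read_camera(n)[:,:,::-1][y:y+110,x:x+110]; ims.append(cv2.resize(np.clip(im*1.5,0,255).astype('u1'),(400,400),interpolation=cv2.INTER_CUBIC))
cv2.imwrite("pics/abv.png",np.hstack(ims))
E
```

```text
[ 18.   29.4 -48.3  83.7  12.8  88.3  51. ] [-0.69445406 -0.34327183 -3.02066247]
[{"dp": [-5, 0, 21], "dr": [0.0, 0.0, 0.0], "fingers": 0.6}, {"dp": [-6, 0, 21], "dr": [0.0, 0.0, 0.0], "fingers": 0.6}, {"dp": [-5, 1, 22], "dr": [0.0, 0.0, 0.0], "fingers": 0.6}, {"dp": [-6, 0, 21], "dr": [0.0, 0.0, 0.0], "fingers": 0.6}, {"dp": [-5, 0, 21], "dr": [0.0, 0.0, 0.0], "fingers": 0.6}]
end [0.5498 0.1803 0.0701] [-179.8  -14.7  171.4]
```

View pics/abv.png

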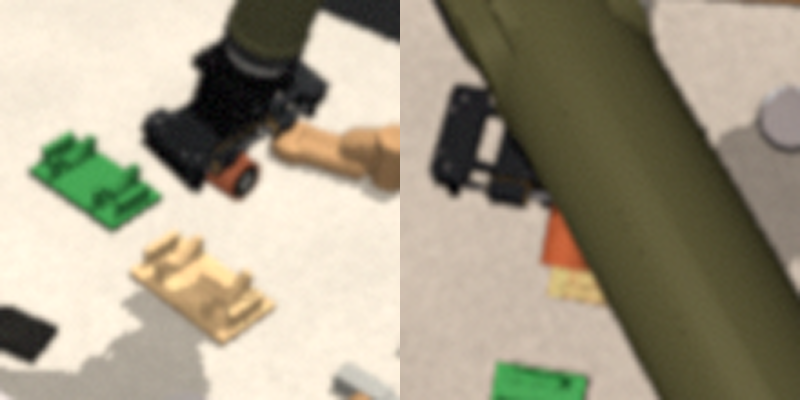

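The drum hangs level and lined up above the cradle: drum end at (240,175), cradle at (200,285) in the left-hand panel. Lowering.

Emit:
step_arm:
  moves:
    - {"dp":[-5,0,21],"dr":[0.0,0.0,0.0],"fingers":0.6}
    - {"dp":[-6,0,21],"dr":[0.0,0.0,0.0],"fingers":0.6}
    - {"dp":[-5,1,22],"dr":[0.0,0.0,0.0],"fingers":0.6}
    - {"dp":[-6,0,21],"dr":[0.0,0.0,0.0],"fingers":0.6}
    - {"dp":[-5,0,21],"dr":[0.0,0.0,0.0],"fingers":0.6}

```text
time_s: 9.68
tool_pos: [0.5496, 0.1806, 0.0682]
tool_rot: [-179.7, -14.7, 171.3]
force: [-0.2, -0.4, -3.2]
grip_width: 0.0454
grasp_force: 30.0
```

```bash
python3 - <<'E'
from h import *
p,R,u=place(dz=0.003); 
plan([(p,R,5)],.6)
ims=[]
for n,(x,y) in(("scene",(230,140)),("top",(180,160))):
    im=env.read_camera(n)[:,:,::-1][y:y+80,x:x+80]; ims.append(cv2.resize(np.clip(im*1.5,0,255).astype('u1'),(400,400),interpolation=cv2.INTER_CUBIC))
cv2.imwrite("pics/abv2.png",np.hstack(ims))
E
```

```text
[{"dp": [-2, 0, 7], "dr": [0.0, 0.0, 0.0], "fingers": 0.6}, {"dp": [-2, 0, 7], "dr": [0.0, 0.0, 0.0], "fingers": 0.6}, {"dp": [-2, 0, 6], "dr": [0.0, 0.0, 0.0], "fingers": 0.6}, {"dp": [-1, 0, 7], "dr": [0.0, 0.0, 0.0], "fingers": 0.6}, {"dp": [-2, 0, 7], "dr": [0.0, 0.01, 0.0], "fingers": 0.6}]
end [0.5497 0.1804 0.033 ] [-179.7  -15.3  171.3]
```

View pics/abv2.png

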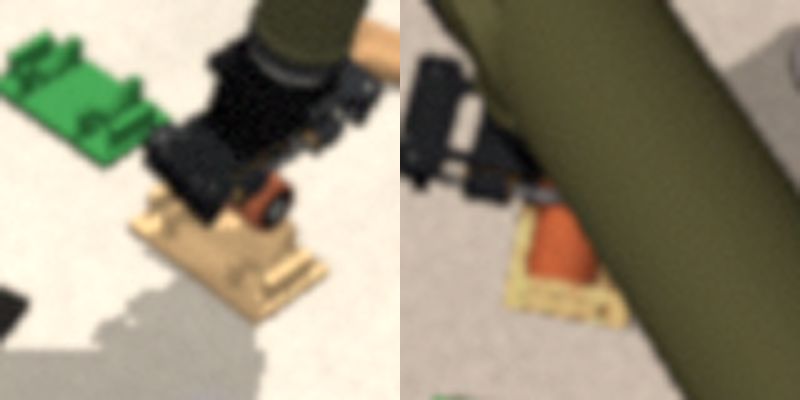

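The drum sits centred over the saddles, with its near end at about (565,280) in the right-hand panel inside the cradle outline. Lowering onto the saddles.

Emit:
step_arm:
  moves:
    - {"dp":[-2,0,7],"dr":[0.0,0.0,0.0],"fingers":0.6}
    - {"dp":[-2,0,7],"dr":[0.0,0.0,0.0],"fingers":0.6}
    - {"dp":[-2,0,6],"dr":[0.0,0.0,0.0],"fingers":0.6}
    - {"dp":[-1,0,7],"dr":[0.0,0.0,0.0],"fingers":0.6}
    - {"dp":[-1,0,5],"dr":[0.0,0.01,0.0],"fingers":0.6}

```text
time_s: 10.4
tool_pos: [0.5493, 0.181, 0.0366]
tool_rot: [-179.8, -15.3, 171.3]
force: [0.3, 0.4, -3.5]
grip_width: 0.0451
grasp_force: 30.0
```

```bash
python3 - <<'E'
from h import *
o=env.get_obs();print(o['force'],o['wrist_torque'],o['tool_pos'],o['tool_rot'])
p,R,u=place();print(p)
E
```

```text
[ 0.26768441  0.39796052 -3.47615795] [ 0.06041489 -0.63435547 -0.03950251] [0.54930662 0.18101992 0.03662361] [-179.78674572  -15.27549779  171.31661586]
[0.55003653 0.18038953 0.03013798]
```

Emit:
step_arm:
  moves:
    - {"dp":[0,0,1],"dr":[0,0,0],"fingers":0.6}
    - {"dp":[-1,0,1],"dr":[0,0,0],"fingers":0.6}
    - {"dp":[0,0,1],"dr":[0,0,0],"fingers":0.6}
    - {"dp":[0,0,1],"dr":[0,0,0],"fingers":0.6}
    - {"dp":[0,0,0],"dr":[0,0,0],"fingers":0.6}

```text
time_s: 11.02
tool_pos: [0.5494, 0.181, 0.0329]
tool_rot: [-179.8, -15.2, 171.3]
force: [0.3, -0.3, -2.7]
grip_width: 0.0452
grasp_force: 30.0
```

Emit:
step_arm:
  moves:
    - {"dp":[0,0,1],"dr":[0,0,0],"fingers":0.6}
    - {"dp":[-1,0,1],"dr":[0,0,0],"fingers":0.6}
    - {"dp":[0,0,1],"dr":[0,0,0],"fingers":0.6}
    - {"dp":[0,0,0],"dr":[0,0,0],"fingers":0.6}
    - {"dp":[0,0,0],"dr":[0,0,0],"fingers":0.6}

```text
time_s: 11.65
tool_pos: [0.55, 0.182, 0.0305]
tool_rot: [-179.9, -15.2, 171.3]
force: [0.7, 2.8, 4.7]
grip_width: 0.0454
grasp_force: 30.0
```

Emit:
step_arm:
  moves:
    - {"dp":[0,1,0],"dr":[0,0,0],"fingers":0.6}
    - {"dp":[0,0,0],"dr":[0,0,0],"fingers":0.6}
    - {"dp":[0,0,0],"dr":[0,0,0],"fingers":0.45}
    - {"dp":[0,0,0],"dr":[0,0,0],"fingers":0.3}
    - {"dp":[0,0,0],"dr":[0,0,0],"fingers":0.15}
  squeeze: 5

```text
time_s: 12.28
tool_pos: [0.5495, 0.1805, 0.029]
tool_rot: [-179.7, -15.3, 171.2]
force: [0.7, 0.7, -0.5]
grip_width: 0.0606
grasp_force: 0.0
```

Emit:
step_arm:
  moves:
    - {"dp":[0,0,0],"dr":[0,0,0],"fingers":0.0}
    - {"dp":[0,0,0],"dr":[0,0,0],"fingers":0}
    - {"dp":[0,0,0],"dr":[0,0,0],"fingers":0}
    - {"dp":[0,0,0],"dr":[0,0,0],"fingers":0}
    - {"dp":[0,0,0],"dr":[0,0,0],"fingers":0}

```text
time_s: 12.9
tool_pos: [0.5498, 0.1819, 0.0297]
tool_rot: [-179.8, -15.2, 171.3]
force: [0.3, 0.8, 0.3]
grip_width: 0.0866
grasp_force: 0.0
```

Emit:
step_arm:
  moves:
    - {"dp":[0,0,-5],"dr":[0,0,0],"fingers":0.0}
    - {"dp":[0,0,-15],"dr":[0,0,0],"fingers":0}
    - {"dp":[0,0,-25],"dr":[0,0,0],"fingers":0}
    - {"dp":[0,0,-35],"dr":[0,0,0],"fingers":0}
    - {"dp":[0,0,-40],"dr":[0,0,0],"fingers":0}

```text
time_s: 13.52
tool_pos: [0.5814, 0.1775, 0.1474]
tool_rot: [-179.8, -15.2, 171.3]
force: [-0.3, -1.0, -0.5]
grip_width: 0.0869
grasp_force: 0.0
```

```bash
python3 - <<'E'
from h import *
q,Q=cur()
plan([([.56,.12,.26],down(160,10),4),([.46,-.206,.22],down(88.1,0),16)],0)
E
```

```text
[{"dp": [10, -15, -26], "dr": [-0.01, -0.02, 0.05], "fingers": 0}, {"dp": [10, -15, -27], "dr": [-0.01, -0.03, 0.05], "fingers": 0}, {"dp": [7, -16, -27], "dr": [-0.01, -0.02, 0.04], "fingers": 0}, {"dp": [6, -15, -27], "dr": [-0.02, -0.02, 0.05], "fingers": 0}, {"dp": [-1, -21, 2], "dr": [-0.01, -0.01, 0.08], "fingers": 0}]
[{"dp": [-4, -21, 2], "dr": [0.0, -0.01, 0.08], "fingers": 0}, {"dp": [-4, -21, 2], "dr": [-0.01, -0.01, 0.08], "fingers": 0}, {"dp": [-7, -21, 2], "dr": [-0.01, -0.01, 0.07], "fingers": 0}, {"dp": [-8, -20, 2], "dr": [0.0, -0.01, 0.08], "fingers": 0}, {"dp": [-9, -19, 2], "dr": [-0.01, -0.01, 0.08], "fingers": 0}]
[{"dp": [-11, -18, 1], "dr": [-0.01, -0.01, 0.08], "fingers": 0}, {"dp": [-12, -18, 2], "dr": [0.0, -0.01, 0.08], "fingers": 0}, {"dp": [-14, -17, 2], "dr": [-0.01, -0.01, 0.08], "fingers": 0}, {"dp": [-14, -15, 2], "dr": [-0.01, -0.01, 0.07], "fingers": 0}, {"dp": [-16, -14, 1], "dr": [0.0, -0.01, 0.08], "fingers": 0}]
[{"dp": [-17, -13, 2], "dr": [-0.01, -0.01, 0.08], "fingers": 0}, {"dp": [-18, -12, 2], "dr": [0.0, -0.01, 0.08], "fingers": 0}, {"dp": [-19, -10, 3], "dr": [-0.01, 0.0, 0.08], "fingers": 0}, {"dp": [-20, -9, 2], "dr": [-0.01, -0.01, 0.08], "fingers": 0}, {"dp": [-20, -7, 2], "dr": [0.0, -0.01, 0.07], "fingers": 0}]
end [ 0.4599 -0.2063  0.2198] [-179.7   -0.2   88.3]
```

Emit:
step_arm:
  moves:
    - {"dp":[10,-15,-26],"dr":[-0.01,-0.02,0.05],"fingers":0}
    - {"dp":[10,-15,-27],"dr":[-0.01,-0.03,0.05],"fingers":0}
    - {"dp":[7,-16,-27],"dr":[-0.01,-0.02,0.04],"fingers":0}
    - {"dp":[6,-15,-27],"dr":[-0.02,-0.02,0.05],"fingers":0}
    - {"dp":[-1,-21,2],"dr":[-0.01,-0.01,0.08],"fingers":0}

```text
time_s: 14.15
tool_pos: [0.5547, 0.1013, 0.2595]
tool_rot: [179.8, -9.1, 155.5]
force: [0.6, -1.3, 0.8]
grip_width: 0.087
grasp_force: 0.0
```

Emit:
step_arm:
  moves:
    - {"dp":[-4,-21,2],"dr":[0.0,-0.01,0.08],"fingers":0}
    - {"dp":[-4,-21,2],"dr":[-0.01,-0.01,0.08],"fingers":0}
    - {"dp":[-7,-21,2],"dr":[-0.01,-0.01,0.07],"fingers":0}
    - {"dp":[-8,-20,2],"dr":[0.0,-0.01,0.08],"fingers":0}
    - {"dp":[-9,-19,2],"dr":[-0.01,-0.01,0.08],"fingers":0}

```text
time_s: 14.78
tool_pos: [0.5221, -0.0032, 0.2422]
tool_rot: [-178.6, -6.2, 132.7]
force: [-0.0, -0.3, 0.1]
grip_width: 0.087
grasp_force: 0.0
```

Emit:
step_arm:
  moves:
    - {"dp":[-11,-18,1],"dr":[-0.01,-0.01,0.08],"fingers":0}
    - {"dp":[-12,-18,2],"dr":[0.0,-0.01,0.08],"fingers":0}
    - {"dp":[-14,-17,2],"dr":[-0.01,-0.01,0.08],"fingers":0}
    - {"dp":[-14,-15,2],"dr":[-0.01,-0.01,0.07],"fingers":0}
    - {"dp":[-16,-14,1],"dr":[0.0,-0.01,0.08],"fingers":0}

```text
time_s: 15.4
tool_pos: [0.4905, -0.1049, 0.2307]
tool_rot: [-178.6, -2.8, 110.4]
force: [0.9, -0.5, -0.2]
grip_width: 0.087
grasp_force: 0.0
```

Emit:
step_arm:
  moves:
    - {"dp":[-17,-13,2],"dr":[-0.01,-0.01,0.08],"fingers":0}
    - {"dp":[-18,-12,2],"dr":[0.0,-0.01,0.08],"fingers":0}
    - {"dp":[-19,-10,3],"dr":[-0.01,0.0,0.08],"fingers":0}
    - {"dp":[-20,-9,2],"dr":[-0.01,-0.01,0.08],"fingers":0}
    - {"dp":[-20,-7,2],"dr":[0.0,-0.01,0.07],"fingers":0}

```text
time_s: 16.02
tool_pos: [0.4587, -0.2078, 0.2177]
tool_rot: [-179.7, -0.2, 88.0]
force: [-0.3, 1.3, 0.7]
grip_width: 0.087
grasp_force: 0.0
```

```bash
python3 - <<'E'
from h import *
print(np.round(env.get_obs()['qpos'],1),cur()[0],cur()[1].as_euler('xyz',True))
plan([([.46,-.206,.145],down(88.1,0),5)],0)
ims=[]
for n,(x,y) in(("scene",(230,140)),("top",(180,160))):
    I=env.read_camera(n)[:,:,::-1];cv2.imwrite(f"pics/{n}1.png",I)
    im=I[y:y+80,x:x+80]; ims.append(cv2.resize(np.clip(im*1.5,0,255).astype('u1'),(400,400),interpolation=cv2.INTER_CUBIC))
    hsv=cv2.cvtColor(np.ascontiguousarray(I[y:y+80,x:x+80]),cv2.COLOR_BGR2HSV);m=cv2.inRange(hsv,(0,130,50),(12,255,255))
    c=max(cv2.findContours(m,0,1)[0],key=cv2.contourArea);r=cv2.minAreaRect(c);print(n,r[0][0]+x,r[0][1]+y,r[1:],onz(n,(r[0][0]+x,r[0][1]+y),.0485+(.01 if n=='top' else .012)))
cv2.imwrite("pics/after.png",np.hstack([ims[0],ims[1]]))
im=cv2.imread("pics/scene1.png")[170:280,150:260];im2=cv2.imread("pics/top1.png")[170:260,290:380]
cv2.imwrite("pics/grip.png",np.hstack([cv2.resize(np.clip(i*1.6,0,255).astype('u1'),(400,400),interpolation=cv2.INTER_CUBIC) for i in (im,im2)]))
E
```

```text
[ 49.7   2.2 -28.8 102.8   1.   75.6  18.7] [ 0.45868548 -0.20778787  0.21771159] [-179.73768666   -0.20925905   88.01766064]
[{"dp": [0, 0, 15], "dr": [0.0, 0.0, 0.0], "fingers": 0}, {"dp": [1, 1, 14], "dr": [0.0, 0.0, 0.0], "fingers": 0}, {"dp": [0, 0, 15], "dr": [0.0, 0.0, 0.0], "fingers": 0}, {"dp": [0, 0, 14], "dr": [0.0, 0.0, 0.0], "fingers": 0}, {"dp": [1, 1, 15], "dr": [0.0, 0.0, 0.0], "fingers": 0}]
end [ 0.4604 -0.2056  0.1447] [-179.7   -0.2   88. ]
scene 274.7162170410156 181.29729461669922 ((22.668289184570312, 10.113544464111328), 35.53767776489258) [[0.54833682 0.17023113 0.0605    ]]
top 215.0 200.0 ((13.335897445678711, 30.594118118286133), 11.309932708740234) [[0.54682081 0.18214286 0.0585    ]]
```

View pics/after.png

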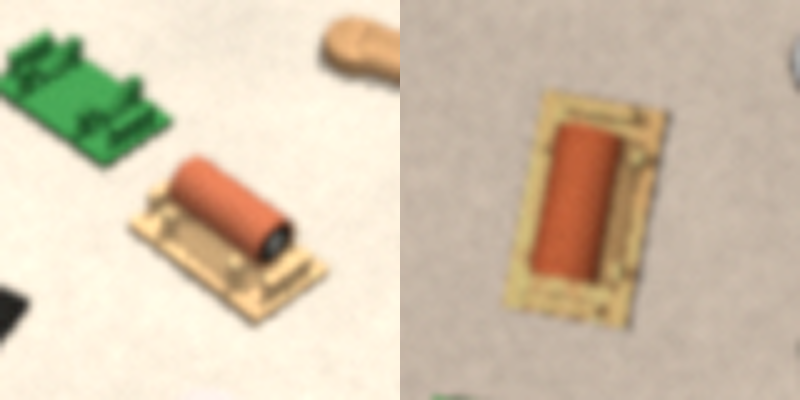

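View pics/grip.png

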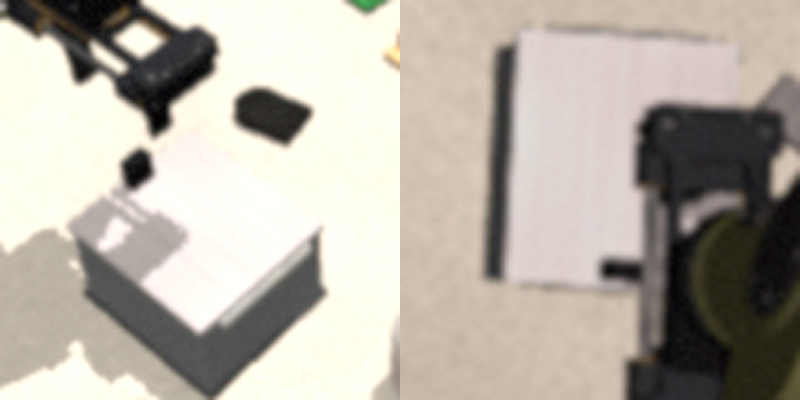

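The drum lies level in the plywood cradle's saddles, at (215,200) in the top view with the cradle at (216,201). The lid is shut, and the open fingers stand over the grip, which is at (135,170) in the left-hand panel. Going down on the grip.

Emit:
step_arm:
  moves:
    - {"dp":[0,0,15],"dr":[0.0,0.0,0.0],"fingers":0}
    - {"dp":[1,1,14],"dr":[0.0,0.0,0.0],"fingers":0}
    - {"dp":[0,0,15],"dr":[0.0,0.0,0.0],"fingers":0}
    - {"dp":[0,0,14],"dr":[0.0,0.0,0.0],"fingers":0}
    - {"dp":[1,1,15],"dr":[0.0,0.0,0.0],"fingers":0}

```text
time_s: 16.75
tool_pos: [0.4612, -0.2038, 0.1439]
tool_rot: [-179.7, -0.2, 88.4]
force: [-1.0, -0.5, 0.4]
grip_width: 0.0866
grasp_force: 0.0
```

Emit:
step_arm:
  moves:
    - {"dp":[0,0,7],"dr":[0.0,0.0,0.0],"fingers":0}
    - {"dp":[0,0,7],"dr":[0.0,0.0,0.0],"fingers":0}
    - {"dp":[0,0,7],"dr":[0.0,0.0,0.0],"fingers":0}
    - {"dp":[0,0,4],"dr":[0.0,0.0,0.0],"fingers":0}
    - {"dp":[0,0,0],"dr":[0.0,0.0,0.0],"fingers":0}

```text
time_s: 17.38
tool_pos: [0.4609, -0.2038, 0.1198]
tool_rot: [-179.7, -0.2, 88.3]
force: [-0.7, 1.4, -0.3]
grip_width: 0.087
grasp_force: 0.0
```

Close gently first, to check the centring.

Emit:
step_arm:
  moves:
    - {"dp":[0,0,0],"dr":[0,0,0],"fingers":0.5}
    - {"dp":[0,0,0],"dr":[0,0,0],"fingers":0.7}
    - {"dp":[0,0,0],"dr":[0,0,0],"fingers":0.95}
    - {"dp":[0,0,0],"dr":[0,0,0],"fingers":0.95}
    - {"dp":[0,0,0],"dr":[0,0,0],"fingers":0.95}
  squeeze: 8

```text
time_s: 18.0
tool_pos: [0.4611, -0.2038, 0.12]
tool_rot: [-179.7, -0.2, 88.3]
force: [0.8, -0.2, 0.0]
grip_width: 0.0448
grasp_force: 0.0
```

Emit:
step_arm:
  moves:
    - {"dp":[0,0,0],"dr":[0,0,0],"fingers":0.95}
    - {"dp":[0,0,0],"dr":[0,0,0],"fingers":0.95}
    - {"dp":[0,0,0],"dr":[0,0,0],"fingers":0.95}
    - {"dp":[0,0,0],"dr":[0,0,0],"fingers":0.95}
    - {"dp":[0,0,0],"dr":[0,0,0],"fingers":0.95}
  squeeze: 50

```text
time_s: 18.62
tool_pos: [0.4592, -0.2038, 0.1199]
tool_rot: [-179.5, -0.3, 88.3]
force: [-5.4, 0.9, 4.4]
grip_width: 0.0153
grasp_force: 49.9
```

Emit:
step_arm:
  moves:
    - {"dp":[0,-1.5,-3],"dr":[0.02,0,0],"fingers":0.95}
    - {"dp":[0,0.4,-3.2],"dr":[0.02,0,0],"fingers":0.95}
    - {"dp":[0,0.4,-3.2],"dr":[0.02,0,0],"fingers":0.95}
    - {"dp":[0,0.4,-3.2],"dr":[0.02,0,0],"fingers":0.95}
    - {"dp":[0,0.4,-3.2],"dr":[0.02,0,0],"fingers":0.95}
  squeeze: 60

```text
time_s: 19.25
tool_pos: [0.4613, -0.2039, 0.1339]
tool_rot: [-173.8, -0.3, 88.3]
force: [0.2, -0.2, -7.5]
grip_width: 0.0156
grasp_force: 59.9
```

Emit:
step_arm:
  moves:
    - {"dp":[0,0.4,-3.2],"dr":[0.02,0,0],"fingers":0.95}
    - {"dp":[0,0.4,-3.2],"dr":[0.02,0,0],"fingers":0.95}
    - {"dp":[0,0.4,-3.2],"dr":[0.02,0,0],"fingers":0.95}
    - {"dp":[0,0.4,-3.2],"dr":[0.02,0,0],"fingers":0.95}
    - {"dp":[0,0.4,-3.2],"dr":[0.02,0,0],"fingers":0.95}

```text
time_s: 19.88
tool_pos: [0.4664, -0.2041, 0.1516]
tool_rot: [-168.2, -0.2, 88.3]
force: [1.7, -0.5, -9.1]
grip_width: 0.0159
grasp_force: 59.8
```

Emit:
step_arm:
  moves:
    - {"dp":[0,0.4,-3.2],"dr":[0.02,0,0],"fingers":0.95}
    - {"dp":[0,0.4,-3.2],"dr":[0.02,0,0],"fingers":0.95}
    - {"dp":[0,0.4,-3.2],"dr":[0.02,0,0],"fingers":0.95}
    - {"dp":[0,0,0],"dr":[0,0,0],"fingers":0.95}
    - {"dp":[0,0,0],"dr":[0,0,0],"fingers":0.95}

```text
time_s: 20.5
tool_pos: [0.4697, -0.2043, 0.1606]
tool_rot: [-164.8, -0.2, 88.3]
force: [1.0, -0.6, -6.1]
grip_width: 0.0154
grasp_force: 59.9
```

```bash
python3 - <<'E'
from h import *
o=env.get_obs();print(o['tool_pos'],o['tool_rot'],o['force'],o['grip_width'])
I=env.read_camera("scene")[:,:,::-1]
t=env.read_camera("top")[:,:,::-1][160:240,180:260]
cv2.imwrite("pics/fin.png",np.hstack([cv2.resize(np.clip(i*1.6,0,255).astype('u1'),(400,400),interpolation=cv2.INTER_CUBIC) for i in (I[180:280,150:250],t)]))
E
```

```text
[ 0.46969907 -0.20432487  0.16064224] [-164.84649286   -0.21253794   88.34105658] [ 1.01752156 -0.64495466 -6.11672664] 0.015393983796913318
```

View pics/fin.png

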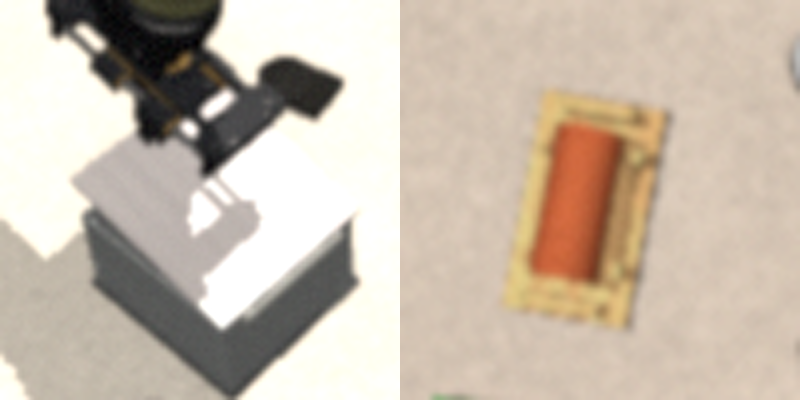

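The lid is ajar and held in the fingers: the TCP is up 41 mm, about 0.26 rad, and the force is steady. The drum still lies in the cradle. Handing in.

```bash
python3 -c "
from cell import env
print(env.get_obs()['joint_velocities']);print(env.sign_off())"
```

```text
[ 0.05865329  0.09761466  0.10059077  0.10433652  0.04865858 -0.18849257
  0.0776667 ]
the job is handed in; nothing more can be done
None
```

The drum lies released in the plywood cradle, and the gripper is holding the lid ajar with the grip about 4 cm up (about 0.26 rad, worked out from the tool's rise); the job is handed in, but no verdict came back.

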